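Bring the board kit to the end of the roller track and lift it onto the mat

TASK

Roll the black tote that holds the green circuit board along its roller lane until it rests against the yellow end stop, keeping it down on the rollers all the way. Then lift it off there and set it down upright, without dropping it, in the middle of the small blue mat with its long side along the mat's long side. Leave the other tote, with the brass parts, where it stands in its lane.

Things in the scene. Friction and masses are not known exactly. Their poses are not given: they have to be found in the camera images.
- board_tote: Tote to move: black open box, 60 (its x) x 120 (its y) x 65 mm high, rigid straight walls, 0.25 to 0.5 kg, a green circuit board lying flat inside just below the rim. Origin: centre of its underside. Starts in either lane, long side along it. Grip across the 60 mm width, above the guide rails.
- spare_tote: The bystander: a tote of the same shape, size and origin, but filled with small round brass parts; it stands in the other lane.
- track: Fixed two-lane roller track, 370 x 208 mm. Origin: centre of its underside; y along the lanes to the end stop, x across. Lane centres x = +-61.5 mm. Level free rollers, tops 45 mm above bench; a tote let go soon stops. Guide rails 69 mm apart inside, 8 thick, 12 above roller tops. Yellow stop: face at y = 175, 30 above roller tops, so a tote against it has its centre at y = 115. Other end open.
- mat: Small blue mat with a thin white line at each short end, fixed on the bench beyond the stop end of the track, 110 (its x) x 170 mm (its y, long side), 4 mm thick. Origin: centre of its underside, on the bench.
Things that resemble listed ones, but are neither listed nor needed, are in the scene too. What is shaped like the board_tote but purple is not meant.

How it is judged:
By the outcome, as a careful person would: the job done as asked, in the order asked, and still so for the second after the job is handed in, with the robot touching nothing.
It also fails if it takes over 53 s, if anything falls off the work surface, if the arm or the gripper's body presses on something with over 40 N, if the wrist force passes 120 N, or if a joint passes its speed limit or range.

ROBOT

A 6-joint arm with a two-finger parallel gripper is mounted at the origin on the work surface. World frame = base frame: x ahead of the robot, y to its left, z up, the work surface at z = 0. Lengths are in m, angles in rad, forces in N, time in s.
With the tool pointing down it reaches from about 0.375 to 0.9 m from the base axis. Payload 3.1 kg.
Tool frame: the origin (TCP) lies on the centre line of the jaws, within the pads' length; the fingertips stand robot.finger_overhang ahead of it and the grasp point (between the pads) lies 2 mm behind it (robot.finger_overhang is the distance from the TCP to the fingertips, in m); z points along the fingers, y is the direction in which the jaws open and shut (so a half turn about z gives the same grasp; the last joint's range is limited). The gripper opens to 87 mm and grips with 3 to 60 N. Pads are 19 mm wide; open, the fingers measure 117 mm over their backs; the gripper's body (75 mm by 190 mm) begins 51 mm behind the grasp point.
Start: joints at [1.141, 0.527, 1.433, -0, 1.181, -0.178], TCP at [0.155, 0.605, 0.24] pointing down, gripper open.
Joint ranges: [-3.08, 3.08], [-0.75, 2.2], [0.22, 2.44], [-1.43, 4.57], [0, 2.65], [-2.85, 2.85]. Speed limits (rad/s): [2.79, 2.79, 3.14, 3.14, 3.14, 3.14].

INTERFACE

Orientations are given as a unit quaternion [x, y, z, w].
In Python, from rig import robot gives the robot as it stands. The module is installed in compiled form; this text tells all that it offers.
- The arm moves only by the tool step_arm, never from a script. Its arguments are lists of equal length, an entry for each row: "slide": the shift along the tool's x, y, z in mm, a list of three; "twist": the turn about the tool's z in degrees. A call has 1 to 20 rows; each row shifts and turns the commanded pose from where the row before left it, along the tool's axes as they then stand; what a row does not reach is not made up. A row lasts 1/12 s, in which the tool goes at most 41.7 mm and 7.16 degrees, less where a joint would pass 70% of its speed; a pose out of reach is approached as far as the arm can. A call is refused whole if a number of a shift passes 41.7 or a number of a turn 7.16, either way. A call with a gripper value outside its range is refused whole. "jaw" is the finger opening in mm, from 0 to 87, set as the call begins (left out, the last holds). The fingers move at their own pace and stop on an object; "force" is the grip in N (left out, the last holds). Time passes only in rows, so rows that do not move let the fingers close. It gives the time, the measured TCP pose, the force and the opening at its end, in the units of the state.
- robot.get_obs(): the state, without advancing time (a new reading comes with each control period).
- robot.camera(name): name is "scene" or "top" or "wrist"; returns a dict with "color" (420x560x3 uint8, blue, green, red), "depth" (420x560 float32, m along the optical axis (not along the pixel's ray), 0 where there is no reading), "camera_matrix" (3x3 intrinsics, pixels), "origin" and "orientation" of the camera in the world. Camera axes: x right, y down, z forward; pixel columns grow to the right and rows downward; lengths in m; the calibration is good to about 2 mm. A picture is of the moment at which its call begins.
- robot.hand_in(): hands the job in, once; it reports no verdict.
The state is a dict: "time": time; "q": joint angles; "joint_velocities": joint speeds; "joint_torque": joint torques, N m; "position": TCP position; "tool_rot": TCP orientation; "ft_force": force on the tool from outside, world axes, zero at the start; "moment": the same for the moment, N m; "grip_width": finger opening in m.
Only numpy, scipy, OpenCV 4.12 (cv2) and the standard library are available. Lean on these libraries where they do the work, as an engineer would, in place of code of your own. Each camera call takes 0.05 s, during which the arm holds its last target.

## Working session

There is one attempt and no reset: what is moved stays moved. The work goes in short steps, Python scripts to look and compute and a tool call to move; the robot and the scene stay as the last step left them, time stands still between calls to the robot, and variables do not carry over. Pictures are saved under pics/ and viewed, and the job is handed in when it is done.

Besides the shell and the picture viewer there is one more tool, called after "Call:" by a JSON object that holds its "method" and its "body". step_arm: Moves the arm, as the interface text tells. Its arguments: {"type":"object","properties":{"slide":{"type":"array","items":{"type":"array","items":{"type":"number"}}},"twist":{"type":"array","items":{"type":"number"}},"jaw":{"type":"number"},"force":{"type":"number"}},"required":["slide","twist"]}

```bash
mkdir -p pics; python3 - <<'E'
from rig import robot
import cv2,pickle
print(robot.get_obs(), robot.finger_overhang)
d={}
for n in ("scene","top","wrist"):
    c=robot.camera(n); d[n]=c; cv2.imwrite(f"pics/{n}0.png",c["color"]); print(n,c["origin"],c["orientation"],c["camera_matrix"].tolist())
pickle.dump(d,open("cam0.pkl","wb"))
E
```

```text
{'time': 0.0, 'q': array([ 1.14151840e+00,  5.28479514e-01,  1.43391917e+00, -3.41822708e-05,
        1.18135836e+00, -1.78498195e-01]), 'joint_velocities': array([-0.00113493,  0.00164357,  0.00054433,  0.00137639, -0.00062899,
        0.00101327]), 'joint_torque': array([-1.84423741e-03, -4.40039241e+01, -1.76590419e+01,  6.30018348e-02,
        5.80154860e-02, -1.72903806e-04]), 'position': array([0.15478382, 0.60481005, 0.23855801]), 'tool_rot': array([ 1.25055019e-01,  9.92149218e-01, -1.03733955e-03, -3.08747955e-04]), 'ft_force': array([-1.14435282,  0.016809  , -0.05884069]), 'moment': array([ 0.01472666,  0.00738255, -0.00437718]), 'grip_width': 0.0876271465731777} 0.017
scene [ 1.09376896 -0.11326147  0.69084273] [ 0.7454961   0.54801546 -0.23176779 -0.30033033] [[440.09031811631, 0.0, 278.6956248757618], [0.0, 440.09031811631, 212.44537694593782], [0.0, 0.0, 1.0]]
top [0.26557808 0.06335202 1.21315746] [-0.69303943  0.71410463 -0.06810803  0.07149976] [[537.5179498909325, 0.0, 273.931134002062], [0.0, 537.5179498909325, 203.24416774892168], [0.0, 0.0, 1.0]]
wrist [0.08273877 0.62314875 0.38442519] [0.78219735 0.60770275 0.08344043 0.10909799] [[376.3937381613977, 0.0, 278.98366910567626], [0.0, 376.3937381613977, 205.44135014770072], [0.0, 0.0, 1.0]]
```

View pics/scene0.png

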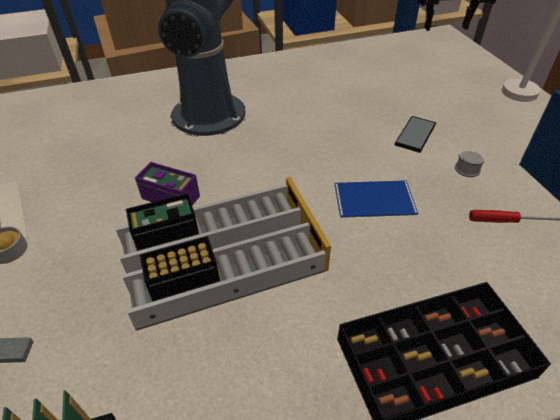

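View pics/top0.png

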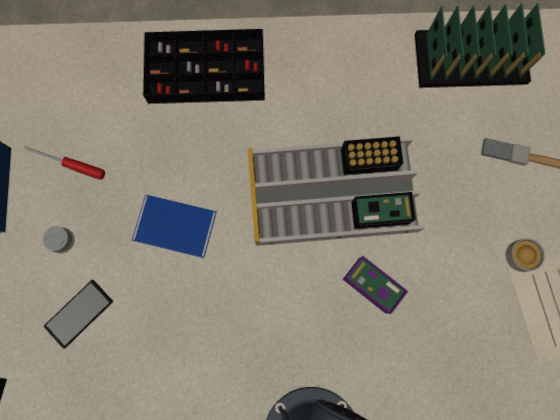

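View pics/wrist0.png

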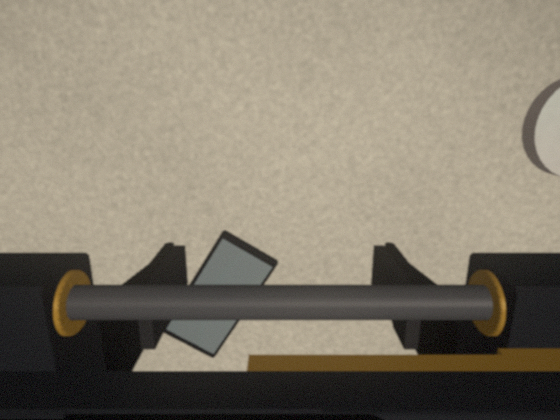

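The top view shows the board tote at about (384,209) in the lane nearer the robot, and the spare tote at (372,155). The yellow stop is near column 253, the mat at (175,226), and the purple decoy at (376,285). Next I'll measure them.

```bash
cat > h.py <<'E'
import numpy as np,cv2
from scipy.spatial.transform import Rotation as R
def ray(c,uv,z):
    uv=np.atleast_2d(uv).astype(float);K=c["camera_matrix"]
    d=np.c_[(uv[:,0]-K[0,2])/K[0,0],(uv[:,1]-K[1,2])/K[1,1],np.ones(len(uv))]
    d=R.from_quat(c["orientation"]).apply(d);o=np.array(c["origin"])
    return o+d*((z-o[2])/d[:,2])[:,None]
def pts(c):
    h,w=c["depth"].shape;K=c["camera_matrix"];v,u=np.mgrid[:h,:w];Z=c["depth"]
    P=np.stack([(u-K[0,2])/K[0,0]*Z,(v-K[1,2])/K[1,1]*Z,Z],-1)
    return R.from_quat(c["orientation"]).apply(P.reshape(-1,3)).reshape(h,w,3)+np.array(c["origin"])
def hsv(c): return cv2.cvtColor(c["color"],cv2.COLOR_BGR2HSV)
def rect(P):
    (cx,cy),(w,h),a=cv2.minAreaRect((P[:,:2]*1000).astype(np.float32))
    if w<h: w,h,a=h,w,a+90
    return round(cx,1),round(cy,1),round(w,1),round(h,1),round((a+90)%180-90,2)
def big(m,box):
    k=np.zeros_like(m);x0,y0,x1,y1=box;k[y0:y1,x0:x1]=m[y0:y1,x0:x1]
    n,l,s,_=cv2.connectedComponentsWithStats(k);i=1+np.argmax(s[1:,4]);return (l==i).astype(np.uint8)
def outl(m): return max(cv2.findContours(m,cv2.RETR_EXTERNAL,cv2.CHAIN_APPROX_NONE)[0],key=cv2.contourArea)[:,0]
E
python3 - <<'E'
import pickle;from h import *
d=pickle.load(open("cam0.pkl","rb"))
boxes=dict(top=dict(mat=(120,180,230,270),stop=(235,130,275,260),board=(345,185,420,235),spare=(335,130,410,180)),
 scene=dict(mat=(320,165,430,230),stop=(270,165,340,285),board=(120,190,205,250),spare=(135,235,225,300)))
for n in("top","scene"):
    c=d[n];H=hsv(c);P=pts(c);b=boxes[n]
    m=big(cv2.inRange(H,(105,120,60),(130,255,255)),b["mat"]); print(n,"mat",rect(ray(c,outl(m),.004)),np.median(P[m>0],0))
    m=big(cv2.inRange(H,(12,120,80),(35,255,255)),b["stop"]); print("stop",rect(ray(c,outl(m),.075)),np.percentile(P[m>0][:,2],[5,50,95]))
    for k in("board","spare"):
        x0,y0,x1,y1=b[k];z=P[y0:y1,x0:x1]; q=z[(z[...,2]>.1)&(z[...,2]<.12)]
        print(k,rect(q),len(q),np.percentile(q[:,2],[5,50,95]))
        m=big(cv2.inRange(H,(0,0,0),(180,255,50)),b[k]); print(" dark",rect(ray(c,outl(m),.11)))
# track plane heights / edges top
c=d["top"];P=pts(c)
for zl,zh in((.05,.07),):
    s=P[130:250,235:430]; q=s[(s[...,2]>zl)&(s[...,2]<zh)]; print("rails",rect(q),len(q))
s=P[130:250,235:430]; q=s[(s[...,2]>.068)&(s[...,2]<.085)]; print("stop3d",rect(q),len(q))
cv2.imwrite("pics/topz.png",cv2.resize(c["color"][120:275,115:435],None,fx=2.5,fy=2.5,interpolation=cv2.INTER_CUBIC))
E
```

```text
top mat (463.4, 293.5, 162.2, 108.0, 74.68) [0.46252855 0.29410506 0.00557515]
stop (515.2, 109.6, 209.7, 11.0, 3.11) [0.05491766 0.07587623 0.07961702]
board (469.7, -164.3, 121.0, 61.3, -86.69) 1191 [0.10031629 0.10392269 0.11261727]
 dark (465.0, -161.3, 128.4, 68.1, -86.9)
spare (591.8, -148.5, 121.3, 62.2, -87.14) 983 [0.10108433 0.1053319  0.11260385]
 dark (584.6, -145.0, 128.5, 73.9, -86.88)
scene mat (464.4, 293.1, 165.7, 109.5, 74.77) [0.4669076  0.29268386 0.00331684]
stop (541.6, 101.0, 254.5, 32.8, 2.02) [0.01246177 0.07354749 0.07587279]
board (509.9, -162.8, 145.4, 123.3, 3.16) 1316 [0.10062187 0.10414515 0.11020324]
 dark (477.0, -165.3, 153.3, 118.7, 1.25)
spare (592.1, -150.4, 120.0, 64.4, -86.63) 1521 [0.10061257 0.10329914 0.11018038]
 dark (613.6, -148.7, 119.5, 101.7, -86.93)
rails (526.3, -69.1, 369.0, 210.1, -87.01) 2872
stop3d (528.8, -49.8, 337.4, 208.2, -85.46) 754
```

View pics/topz.png

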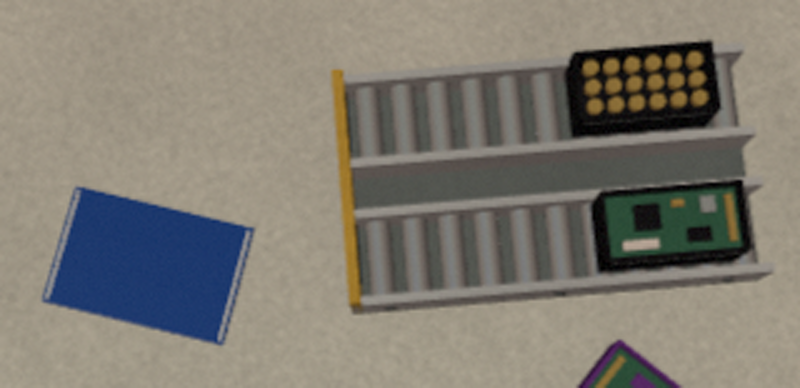

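Track yaw is 3.0° with its centre at (526,-69). The board tote is at track (-61.5, -92) and has 207 mm to travel to (459, 42.5). The mat centre is (464, 293.4) with its long side at 74.7°. Heights, sizes and the stop position agree with the given dimensions.

Plan: push the tote from behind with closed fingers, then grip it at the stop. I'll turn the tool first.

Call:
{"method": "step_arm", "body": {"slide": [[0, 0, 0], [0, 0, 0], [0, 0, 0], [0, 0, 0], [0, 0, 0], [0, 0, 0], [0, 0, 0], [0, 0, 0], [0, 0, 0], [0, 0, 0], [0, 0, 0], [0, 0, 0]], "twist": [6.6, 6.6, 6.6, 6.6, 6.6, 6.6, 6.6, 6.6, 6.6, 6.6, 6.6, 0], "jaw": 0, "force": 20}}

```text
time: 1.15
position: [0.155, 0.6052, 0.2392]
tool_rot: [0.689, 0.725, -0.0, 0.0]
ft_force: [-0.6, -0.1, -0.1]
grip_width: 0.015
```

Call:
{"method": "step_arm", "body": {"slide": [[-29, 17.7, 0], [-29, 17.7, 0], [-29, 17.7, 0], [-29, 17.7, 0], [-29, 17.7, 0], [-29, 17.7, 0], [-29, 17.7, 0], [-29, 17.7, 0], [-29, 17.7, 0], [-29, 17.7, 0], [-29, 17.7, 0], [-29, 17.7, 0], [-29, 17.7, 0], [-29, 17.7, 0], [-29, 17.7, 0], [-29, 17.7, 0], [-29, 17.7, 0], [-29, 17.7, 0], [0, 0, 0]], "twist": [0, 0, 0, 0, 0, 0, 0, 0, 0, 0, 0, 0, 0, 0, 0, 0, 0, 0, 0]}}

```text
time: 2.73
position: [0.5056, 0.0963, 0.2399]
tool_rot: [0.689, 0.725, 0.001, 0.003]
ft_force: [0.0, 0.1, 0.7]
grip_width: 0.0003
```

Call:
{"method": "step_arm", "body": {"slide": [[-35.1, -4.9, 0], [-35.1, -4.9, 0], [-35.1, -4.9, 0], [-35.1, -4.9, 0], [-35.1, -4.9, 0], [-35.1, -4.9, 0], [-35.1, -4.9, 0], [-35.1, -4.9, 0], [-35.1, -4.9, 0], [-35.1, -4.9, 0], [0, 0, 0], [0, 0, 0], [0, 0, 20], [0, 0, 20], [0, 0, 20]], "twist": [0, 0, 0, 0, 0, 0, 0, 0, 0, 0, 0, 0, 0, 0, 0]}}

```text
time: 3.98
position: [0.4704, -0.2503, 0.1792]
tool_rot: [0.687, 0.727, 0.0, -0.0]
ft_force: [-0.4, 0.9, 0.4]
grip_width: 0.0002
```

```bash
python3 - <<'E'
from rig import robot
from h import *
print(robot.get_obs()["position"],robot.get_obs()["q"])
c=robot.camera("wrist");cv2.imwrite("pics/w1.png",c["color"])
c=robot.camera("scene");cv2.imwrite("pics/s1.png",c["color"])
E
```

```text
[ 0.47044978 -0.25028144  0.17920046] [-6.99029870e-01  4.88078596e-01  1.72450600e+00  6.08968562e-04
  9.29096786e-01 -7.55384197e-01]
```

View pics/s1.png

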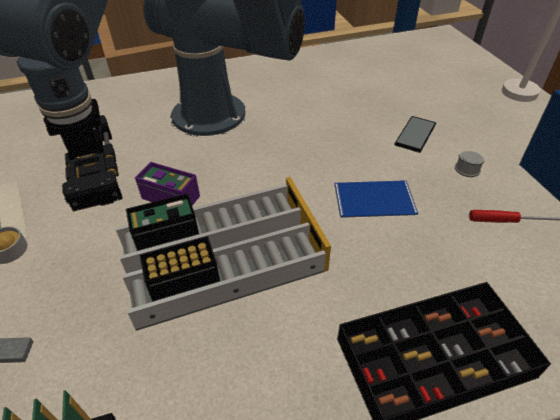

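View pics/w1.png

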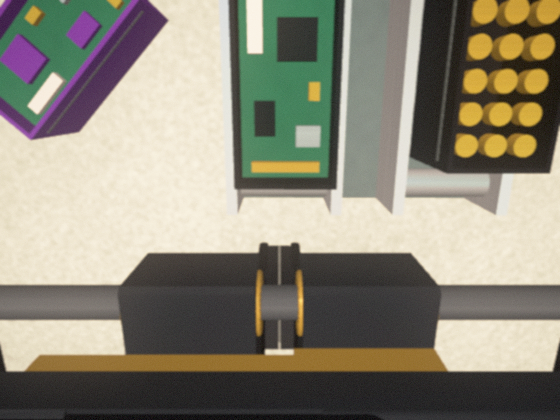

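The wrist view shows the tote's rear edge centred at column 286, with the fingers at 279. I'll shift 3.5 mm sideways and go down behind the tote.

Call:
{"method": "step_arm", "body": {"slide": [[0, 3.5, 10], [0, 0, 20], [0, 0, 20], [0, 0, 20], [0, 0, 15], [0, 0, 10], [0, 0, 2], [0, 0, 0]], "twist": [0, 0, 0, 0, 0, 0, 0, 0]}}

```text
time: 4.75
position: [0.4743, -0.2517, 0.0826]
tool_rot: [0.688, 0.726, 0.0, -0.0]
ft_force: [0.1, -0.1, 0.7]
grip_width: 0.0006
```

Call:
{"method": "step_arm", "body": {"slide": [[5, 0, 0], [5, 0, 0], [3, 0, 0], [2, 0, 0], [2, 0, 0], [2, 0, 0], [0, 0, 0]], "twist": [0, 0, 0, 0, 0, 0, 0]}}

```text
time: 5.33
position: [0.4729, -0.2325, 0.0827]
tool_rot: [0.688, 0.726, 0.0, -0.0]
ft_force: [-0.0, 0.3, -0.1]
grip_width: 0.0006
```

```bash
python3 - <<'E'
from rig import robot
from h import *
print(robot.get_obs()["position"],robot.get_obs()["ft_force"])
c=robot.camera("wrist");cv2.imwrite("pics/w2.png",c["color"])
E
```

```text
[ 0.47288875 -0.23251056  0.08273795] [-0.0319712   0.29801385 -0.14215944]
```

View pics/w2.png

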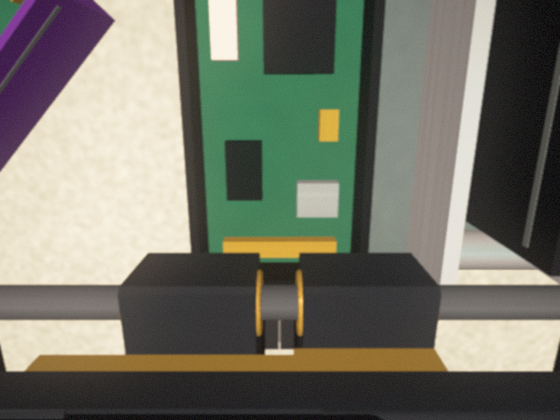

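The fingers are just behind the tote's rear wall and centred. Now the push.

Call:
{"method": "step_arm", "body": {"slide": [[2, 0, 0], [3, 0, 0], [5, 0, 0], [7, 0, 0], [9, 0, 0], [11, 0, 0], [12, 0, 0], [12, 0, 0], [12, 0, 0], [12, 0, 0], [12, 0, 0], [12, 0, 0], [12, 0, 0], [12, 0, 0], [11, 0, 0], [9, 0, 0], [7, 0, 0], [5, 0, 0], [3, 0, 0], [2, 0, 0]], "twist": [0, 0, 0, 0, 0, 0, 0, 0, 0, 0, 0, 0, 0, 0, 0, 0, 0, 0, 0, 0]}}

```text
time: 7.05
position: [0.4641, -0.0629, 0.0826]
tool_rot: [0.688, 0.726, 0.0, 0.0]
ft_force: [-0.6, 0.3, 1.3]
grip_width: 0.0003
```

```bash
python3 - <<'E'
from rig import robot
from h import *
print(robot.get_obs()["position"],robot.get_obs()["ft_force"])
c=robot.camera("scene");cv2.imwrite("pics/s3.png",cv2.resize(c["color"][150:330,100:350],None,fx=3,fy=3))
E
```

```text
[ 0.46405308 -0.06291928  0.08256604] [-0.55005259  0.28485593  1.32558082]
```

View pics/s3.png

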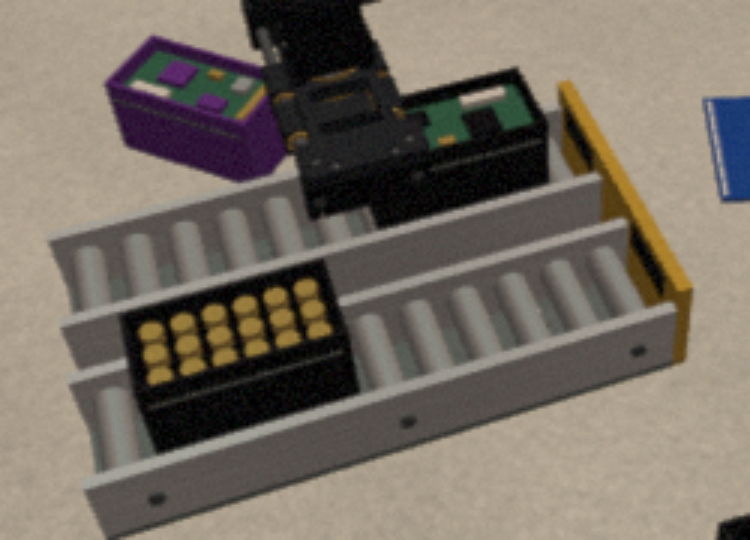

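The tote is down on the rollers, about 36 mm short of the stop at zoomed pixel (565,130). I'll go on slowly.

Call:
{"method": "step_arm", "body": {"slide": [[2, 0, 0], [3, 0, 0], [4, 0, 0], [4, 0, 0], [4, 0, 0], [4, 0, 0], [3, 0, 0], [2, 0, 0], [2, 0, 0], [2, 0, 0], [2, 0, 0], [1, 0, 0], [1, 0, 0], [0, 0, 0]], "twist": [0, 0, 0, 0, 0, 0, 0, 0, 0, 0, 0, 0, 0, 0]}}

```text
time: 8.27
position: [0.4622, -0.0296, 0.0826]
tool_rot: [0.688, 0.726, -0.0, 0.0]
ft_force: [-0.3, -2.8, -0.4]
grip_width: -0.0
```

Call:
{"method": "step_arm", "body": {"slide": [[1, 0, 0], [1, 0, 0], [0, 0, 0]], "twist": [0, 0, 0]}}

```text
time: 8.52
position: [0.4628, -0.0295, 0.0829]
tool_rot: [0.687, 0.726, -0.001, 0.002]
ft_force: [-2.5, -12.6, 1.0]
grip_width: 0.0008
```

The force rose to 12.6 N with no further motion, so the tote is at the stop. I'll back off, lift and check.

Call:
{"method": "step_arm", "body": {"slide": [[-2, 0, 0], [-4, 0, 0], [-8, 0, 0], [-10, 0, 0], [0, 0, -15], [0, 0, -25], [0, 0, -25], [0, 0, -15], [0, 0, 0]], "twist": [0, 0, 0, 0, 0, 0, 0, 0, 0]}}

```text
time: 9.27
position: [0.4654, -0.0524, 0.1653]
tool_rot: [0.688, 0.725, 0.001, 0.003]
ft_force: [0.8, 0.5, 0.6]
grip_width: 0.0006
```

Call:
{"method": "step_arm", "body": {"slide": [[-35, 0, 0], [-40, 0, 0], [-20, 0, 0], [0, 0, 0]], "twist": [0, 0, 0, 0], "jaw": 87}}

```text
time: 9.6
position: [0.4697, -0.1508, 0.1621]
tool_rot: [0.69, 0.724, -0.0, 0.002]
ft_force: [0.7, -0.1, 0.2]
grip_width: 0.0194
```

```bash
python3 - <<'E'
from rig import robot
from h import *
print(robot.get_obs()["position"],robot.get_obs()["ft_force"])
c=robot.camera("scene");cv2.imwrite("pics/s4.png",cv2.resize(c["color"][150:330,100:350],None,fx=3,fy=3))
c=robot.camera("wrist");cv2.imwrite("pics/w4.png",c["color"])
c=robot.camera("top");cv2.imwrite("pics/t4.png",c["color"])
E
```

```text
[ 0.46967887 -0.15079201  0.16210527] [ 0.68483929 -0.05916113  0.19081968]
```

View pics/s4.png

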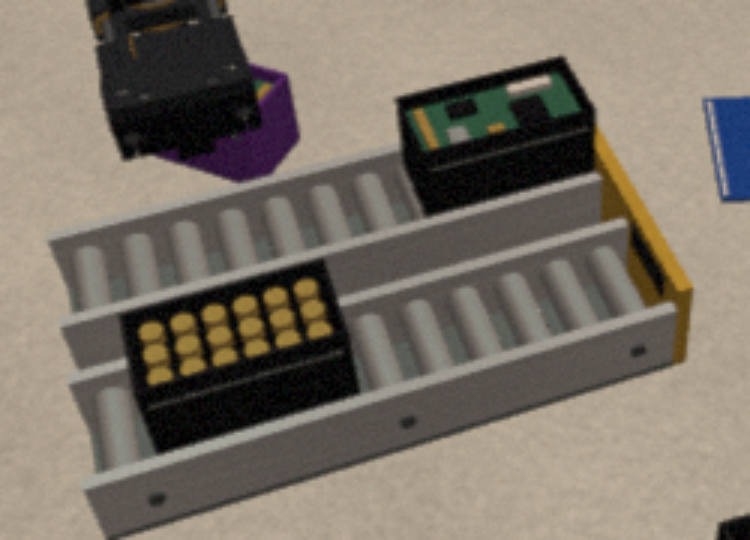

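View pics/w4.png

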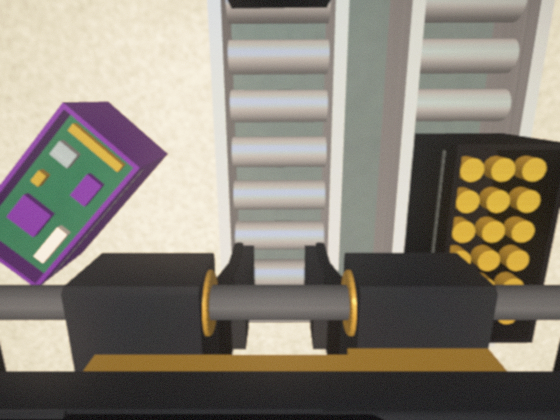

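View pics/t4.png

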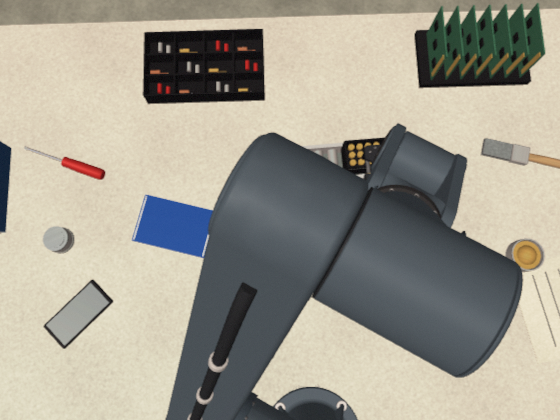

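The scene view shows the tote against the yellow stop, at about (590,130) in the zoom. The spare is untouched. Next I'll measure the tote from depth.

```bash
python3 - <<'E'
from rig import robot
from h import *
c=robot.camera("scene");P=pts(c)
q=P[160:240,215:310].reshape(-1,3)
q=q[(q[:,2]>.098)&(q[:,2]<.118)&(q[:,1]<.13)&(q[:,1]>-.05)&(q[:,0]<.52)&(q[:,0]>.4)]
print(rect(q),len(q))
H=hsv(c);m=big(cv2.inRange(H,(45,60,30),(90,255,255)),(215,160,310,240));print("green",rect(ray(c,outl(m),.104)))
E
```

```text
(460.2, 40.6, 120.4, 64.7, -86.63) 1270
green (458.8, 46.2, 98.3, 44.3, -86.38)
```

Call:
{"method": "step_arm", "body": {"slide": [[15, 0, 0], [30, 0, 0], [35, 0, 0], [35, 0, 0], [35, 0, 0], [25, 0, 0], [15, 0, 0], [3, 0, 0], [0, 0, 0], [0, 0, 0], [0, 0, 0]], "twist": [0, 0, 0, 0, 0, 0, 0, 0, 0, 0, 0]}}

```text
time: 10.72
position: [0.4583, 0.046, 0.1625]
tool_rot: [0.688, 0.725, -0.0, 0.0]
ft_force: [-0.4, -0.6, -0.4]
grip_width: 0.0869
```

```bash
python3 - <<'E'
from rig import robot
from h import *
o=robot.get_obs();print(o["position"],o["ft_force"],o["grip_width"],R.from_quat(o["tool_rot"]).as_matrix()[:,0])
c=robot.camera("wrist");cv2.imwrite("pics/w5.png",c["color"])
E
```

```text
[0.45830737 0.04603773 0.1625201 ] [-0.38373645 -0.57314907 -0.38394502] 0.08693364171937062 [-5.23372223e-02  9.98629435e-01 -2.59790333e-04]
```

View pics/w5.png

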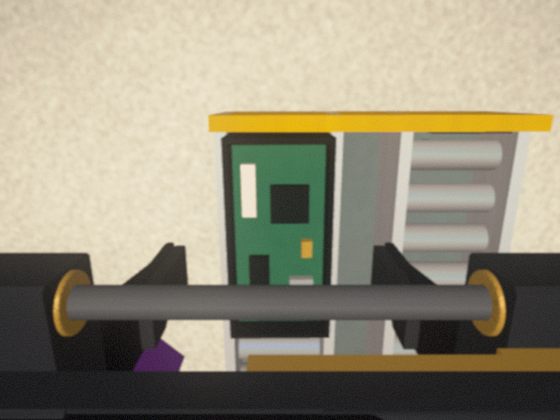

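The jaws straddle the tote, which spans columns 222–335 against a jaw centre of 279. The far end sits up against the yellow stop. Next I'll descend and grip.

Call:
{"method": "step_arm", "body": {"slide": [[-3, 1, 10], [0, 0, 20], [0, 0, 20], [0, 0, 15], [0, 0, 10], [0, 0, 3.5], [0, 0, 0], [0, 0, 0]], "twist": [0, 0, 0, 0, 0, 0, 0, 0]}}

```text
time: 11.43
position: [0.4596, 0.0431, 0.0842]
tool_rot: [0.689, 0.725, 0.0, 0.0]
ft_force: [1.0, 0.0, 0.9]
grip_width: 0.0869
```

Call:
{"method": "step_arm", "body": {"slide": [[0, 0, 0], [0, 0, 0], [0, 0, 0], [0, 0, 0], [0, 0, 0], [0, 0, 0], [0, 0, 0], [0, 0, 0]], "twist": [0, 0, 0, 0, 0, 0, 0, 0], "jaw": 50, "force": 30}}

```text
time: 12.1
position: [0.4587, 0.0438, 0.0843]
tool_rot: [0.688, 0.726, -0.0, -0.0]
ft_force: [-1.8, -1.1, 5.3]
grip_width: 0.0599
```

Gripped at 59.9 mm. Lifting.

Call:
{"method": "step_arm", "body": {"slide": [[0, 0, -3], [0, 0, -6], [0, 0, -10], [0, 0, -12], [0, 0, -14], [0, 0, -14], [0, 0, -10], [0, 0, -6], [0, 0, 0], [0, 0, 0]], "twist": [0, 0, 0, 0, 0, 0, 0, 0, 0, 0]}}

```text
time: 12.93
position: [0.4592, 0.0438, 0.159]
tool_rot: [0.688, 0.726, 0.0, 0.0]
ft_force: [-0.6, -0.1, -3.8]
grip_width: 0.0601
```

```bash
python3 - <<'E'
from rig import robot
from h import *
o=robot.get_obs();print(o["position"],o["ft_force"],o["moment"],o["grip_width"])
c=robot.camera("scene");cv2.imwrite("pics/s6.png",cv2.resize(c["color"][130:330,100:350],None,fx=3,fy=3))
E
```

```text
[0.45920118 0.0437647  0.15901273] [-0.64565125 -0.11955823 -3.8263123 ] [-0.06911655  0.05639801 -0.00915073] 0.060123192106778786
```

View pics/s6.png

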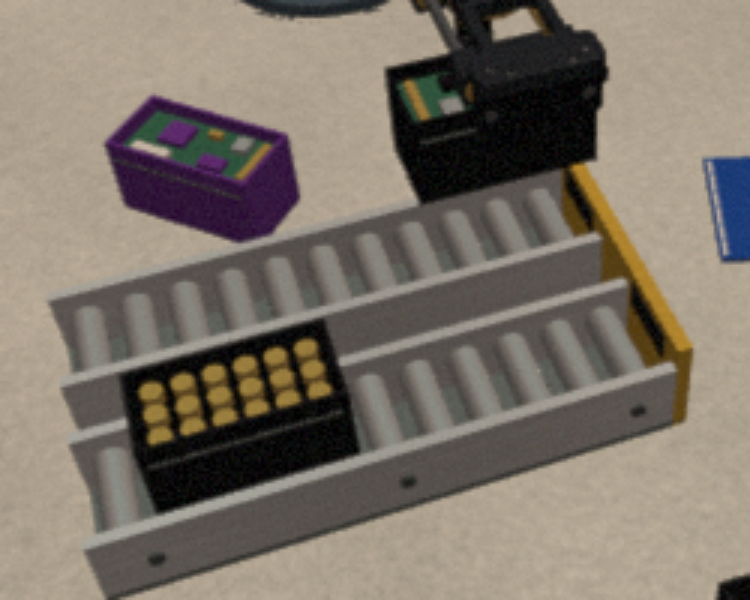

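The tote is held level and clear of the 75 mm stop, at about 3.8 N. The spare hasn't moved. Carrying it to the mat.

Call:
{"method": "step_arm", "body": {"slide": [[8, 0.6, 0], [16, 1.2, 0], [24, 1.7, 0], [30, 2.2, 0], [32, 2.3, 0], [32, 2.3, 0], [32, 2.3, 0], [30, 2.2, 0], [22, 1.6, 0], [14, 1.0, 0], [8, 0.6, 0], [2.4, 0.2, 0], [0, 0, 0], [0, 0, 0], [0, 0, 0], [0, 0, 0], [0, 0, 0], [0, 0, 0], [0, 0, 0], [0, 0, 0]], "twist": [0, 0, 0, 0, 0, 0, 0, 0, 0, 0, 0, 0, 2, 4, 4, 4, 3, 1.4, 0, 0]}}

```text
time: 14.65
position: [0.4642, 0.2939, 0.1589]
tool_rot: [0.795, 0.606, -0.0, 0.0]
ft_force: [0.5, 0.5, -3.9]
grip_width: 0.0598
```

```bash
python3 - <<'E'
from rig import robot
from h import *
o=robot.get_obs();x=R.from_quat(o["tool_rot"]).as_matrix()[:,0];print(o["position"],o["ft_force"],o["grip_width"],np.degrees(np.arctan2(x[1],x[0])))
c=robot.camera("scene");cv2.imwrite("pics/s7.png",cv2.resize(c["color"][70:270,270:520],None,fx=3,fy=3))
c=robot.camera("top");cv2.imwrite("pics/t7.png",c["color"])
E
```

```text
[0.46419637 0.29389364 0.15888069] [ 0.5258716   0.46710753 -3.91862809] 0.05980713987543981 74.62991465828331
```

View pics/s7.png

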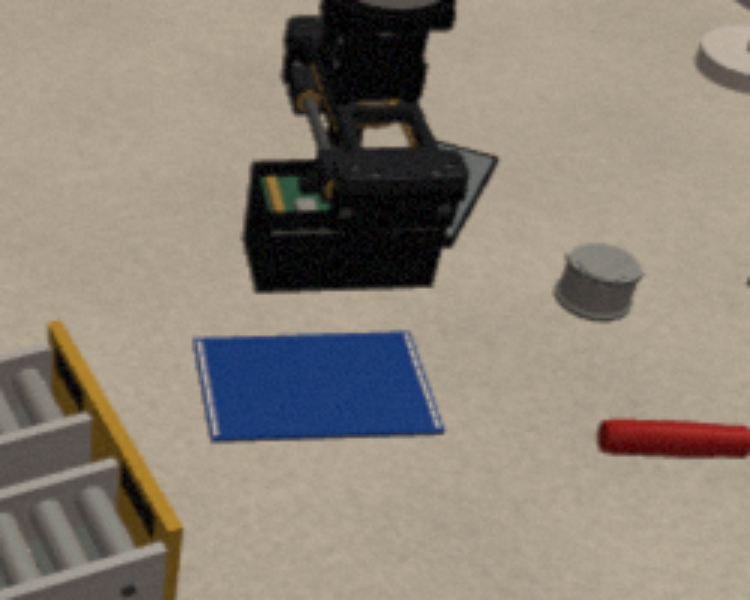

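View pics/t7.png

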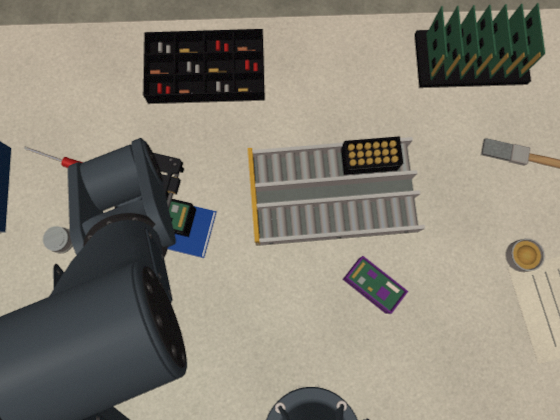

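The tote is above the mat, aligned at 74.6°. I'll lower it most of the way, then check.

Call:
{"method": "step_arm", "body": {"slide": [[0.8, 0, 4], [0, 0, 10], [0, 0, 14], [0, 0, 14], [0, 0, 14], [0, 0, 14], [0, 0, 12], [0, 0, 10], [0, 0, 6], [0, 0, 4], [0, 0, 0], [0, 0, 0]], "twist": [0, 0, 0, 0, 0, 0, 0, 0, 0, 0, 0, 0]}}

```text
time: 15.75
position: [0.4647, 0.2956, 0.0571]
tool_rot: [0.795, 0.606, 0.0, 0.0]
ft_force: [0.6, 0.5, -4.1]
grip_width: 0.0596
```

```bash
python3 - <<'E'
from rig import robot
from h import *
o=robot.get_obs();print(o["position"],o["ft_force"],o["grip_width"])
c=robot.camera("scene");cv2.imwrite("pics/s8.png",cv2.resize(c["color"][70:270,270:520],None,fx=3,fy=3))
E
```

```text
[0.46465173 0.29563338 0.05711728] [ 0.61276236  0.46369361 -4.05533728] 0.059626110905126796
```

View pics/s8.png

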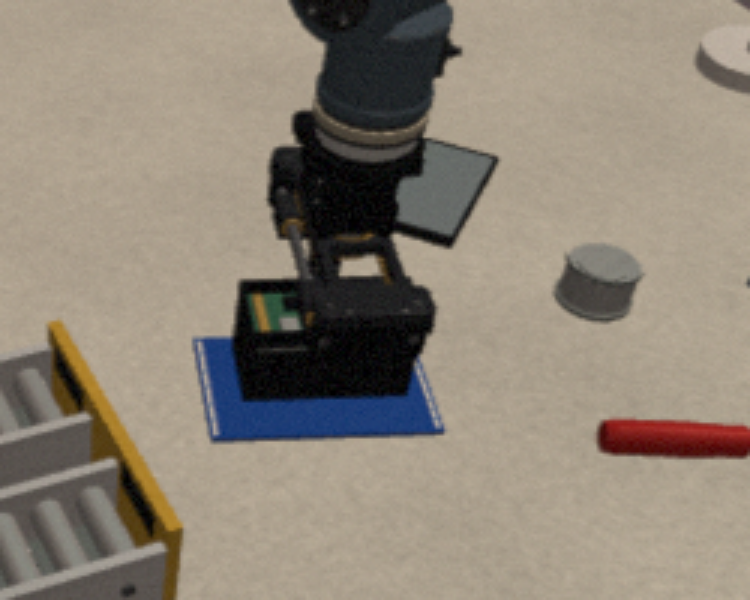

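The tote hovers about 14 mm over the mat and looks centred. Lowering slowly.

Call:
{"method": "step_arm", "body": {"slide": [[0, 0, 3], [0, 0, 3], [0, 0, 2], [0, 0, 2], [0, 0, 1], [0, 0, 1], [0, 0, 0], [0, 0, 0]], "twist": [0, 0, 0, 0, 0, 0, 0, 0]}}

```text
time: 16.47
position: [0.4644, 0.2955, 0.045]
tool_rot: [0.795, 0.606, -0.0, -0.0]
ft_force: [-0.2, 0.6, -4.0]
grip_width: 0.0597
```

Call:
{"method": "step_arm", "body": {"slide": [[0, 0, 0.5], [0, 0, 0.5], [0, 0, 0], [0, 0, 0]], "twist": [0, 0, 0, 0]}}

```text
time: 16.8
position: [0.4644, 0.2955, 0.044]
tool_rot: [0.795, 0.606, -0.0, 0.0]
ft_force: [1.1, 0.1, -3.6]
grip_width: 0.06
```

Call:
{"method": "step_arm", "body": {"slide": [[0, 0, 0.5], [0, 0, 0.5], [0, 0, 0], [0, 0, 0]], "twist": [0, 0, 0, 0]}}

```text
time: 17.13
position: [0.4645, 0.2955, 0.0434]
tool_rot: [0.795, 0.606, 0.0, 0.0]
ft_force: [-0.2, 0.2, 0.1]
grip_width: 0.06
```

The weight is now on the mat: the vertical force went from -3.6 to 0.1 N at the expected height. Releasing and looking.

Call:
{"method": "step_arm", "body": {"slide": [[0, 0, 0.3], [0, 0, 0], [0, 0, 0], [0, 0, 0], [0, 0, 0], [0, 0, 0], [0, 0, 0], [0, 0, 0]], "twist": [0, 0, 0, 0, 0, 0, 0, 0], "jaw": 87}}

```text
time: 17.8
position: [0.4644, 0.2955, 0.0427]
tool_rot: [0.795, 0.606, 0.0, 0.0]
ft_force: [0.3, -0.4, -0.6]
grip_width: 0.0863
```

Call:
{"method": "step_arm", "body": {"slide": [[0, 0, -5], [0, 0, -10], [0, 0, -20], [0, 0, -25], [0, 0, -25], [0, 0, -25], [0, 0, -15], [0, 0, 0], [-20, 0, 0], [-35, 0, 0], [-35, 0, 0], [-35, 0, 0], [-35, 0, 0], [-30, 0, 0], [-10, 0, 0], [0, 0, 0]], "twist": [0, 0, 0, 0, 0, 0, 0, 0, 0, 0, 0, 0, 0, 0, 0, 0]}}

```text
time: 19.13
position: [0.4104, 0.1011, 0.1675]
tool_rot: [0.796, 0.605, -0.001, -0.001]
ft_force: [-0.7, 0.5, 0.2]
grip_width: 0.0874
```

```bash
python3 - <<'E'
from rig import robot
from h import *
o=robot.get_obs();print(o["time"],o["position"],o["ft_force"],o["grip_width"])
c=robot.camera("scene");cv2.imwrite("pics/s9.png",c["color"]);P=pts(c)
q=P[120:240,320:440].reshape(-1,3);z=q[(q[:,2]>.055)&(q[:,2]<.08)&(q[:,1]>.2)&(q[:,1]<.4)&(q[:,0]>.38)];print("scene",rect(z),len(z),np.percentile(z[:,2],[5,50,95]))
c=robot.camera("top");cv2.imwrite("pics/t9.png",c["color"]);P=pts(c)
q=P[170:280,110:240].reshape(-1,3);z=q[(q[:,2]>.055)&(q[:,2]<.08)];print("top",rect(z),len(z),np.percentile(z[:,2],[5,50,95]))
m=big(cv2.inRange(hsv(c),(35,60,30),(90,255,255)),(120,180,230,270));print("green",rect(ray(c,outl(m),.065)))
E
```

```text
19.1333 [0.41036759 0.10114856 0.16752986] [-0.70788137  0.51663234  0.15473329] 0.087364535960259
scene (463.7, 292.2, 120.9, 65.6, 75.25) 1294 [0.05616682 0.06108114 0.06863699]
top (464.1, 295.3, 122.3, 60.7, 75.15) 1558 [0.05649999 0.06152822 0.07152395]
green (464.3, 292.9, 111.9, 54.3, 74.8)
```

View pics/s9.png

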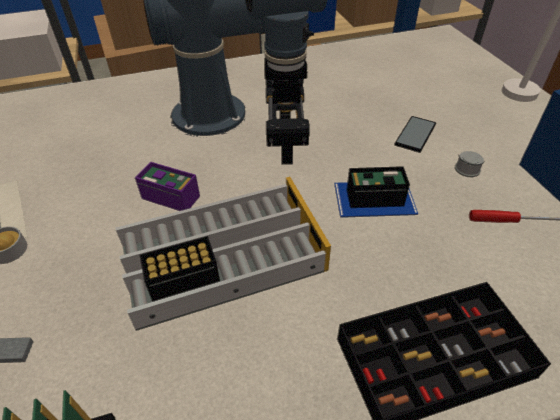

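View pics/t9.png

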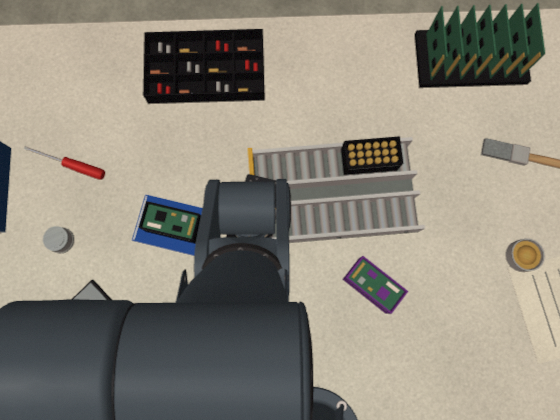

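Both views put the tote upright at about (464, 293.5) and 75°, against the mat's (464, 293.3) and 74.7°. The spare still stands at top-view pixel (372,155). Handing in.

Call:
{"method": "step_arm", "body": {"slide": [[0, 0, 0], [0, 0, 0], [0, 0, 0], [0, 0, 0]], "twist": [0, 0, 0, 0]}}

```text
time: 19.57
position: [0.4116, 0.1035, 0.1677]
tool_rot: [0.795, 0.607, 0.0, 0.0]
ft_force: [0.5, 0.4, -0.4]
grip_width: 0.0868
```

```bash
python3 - <<'E'
from rig import robot
print(robot.get_obs()["joint_velocities"].round(3),robot.hand_in())
E
```

```text
the job is handed in; nothing more can be done
[-0.006 -0.004  0.003 -0.001 -0.001 -0.   ] None
```

The job is done and handed in at about 19.6 s, well inside the 53 s limit. I pushed the board tote from behind with closed fingers, down on the rollers, until it met the yellow stop. The contact force there rose to 12.6 N with no further motion. I then gripped it across its width, lifted it over the stop, and set it down on the blue mat before letting go.

- **Tote on the mat:** the last checks show it upright, within about 2 mm of the mat's centre, with its long side within about 0.5° of the mat's.
- **Disagreement between views:** the depth measurements from the scene and top cameras differ by about 3 mm along the mat's long side (y = 292.2 and 295.3 mm). The mat's centre, at 293.3 mm, lies between them.
- **Spare tote:** in the final pictures it looks unmoved in its lane; I compared it by eye and did not measure it again.
- **Arm:** it was clear of everything at hand-in, and no check failed.

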